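# Unhook the check weight from the load-cell stand

## Task

The check weight still hangs on the sprung safety hook of the load-cell stand. Take it by its blue grip, push it level towards the stand's column so that its tongue presses the hook's keeper fully back against its stop, and lift it off while the keeper stays pressed; then set it down gently and upright, fully home in the empty round recess of the wooden weight block, and let go. The load cell stands no more than 15 N, so feel your way, and leave the bottles and the small beaker alone.

Things in the scene. Friction and masses are not known exactly. Their poses are not given: they have to be found in the camera images.
- weight_grip (a point): Centre of the blue grip on top of the check weight: 20 mm along x, 22 mm along y, 44 mm tall; taken across x from above it hardly tips under the push. The weight, 0.3 to 0.5 kg, 223 mm tall, hangs upright; z is up, x points level to the stand's column. Below the grip two straps, 35 mm over all, pass either side of the hook down to a steel cylinder, 54 mm across and 36 mm tall.
- weight_pin (a point): Middle of the check weight's cross pin, which rides in the hook: 7 mm thick, along y between the straps (27 mm), 104.5 mm below the grip's centre and 60.5 mm above the top of the cylinder. The keeper reaches through the window above it, 49 mm high.
- weight_tongue (a point): Middle of the lower edge of the check weight's tongue, the plate between the straps below the grip: 52 mm below the grip's centre, 52.5 mm above the pin's axis. Its flat face, 28 mm wide, looks to the column and stands 6 mm nearer to it than the pin's axis (2.5 mm nearer than the pin's surface). This face presses the keeper.
- weight_foot (a point): Centre of the underside of the check weight, 201 mm below the centre of the grip.
- stand: Load-cell stand, fixed: grey base plate 180 x 120 mm, column at the back 190 mm tall with a short beam towards the robot that carries the yellow hook. Origin under the base, z up, x from the hook to the column: the hook opens to -x. The hook sits in a slotted clamp and stands up to 5 mm to either side along x of where the stand's points say; only touch tells.
- seat (a point): Point of the hook's level seat under the hanging pin, 127 mm above the worktop, axes as the stand's. The hook is a flat J 12 mm thick and 83 mm high over the seat: shank 30 mm to +x of here, nose 11 mm to -x, 30 mm high. The cylinder can rise 42 mm before it meets the hook from below; the pin must rise 33 to 40 mm, then leaves 60 mm to -x over the nose.
- keeper_hinge (a point): Hinge of the steel keeper on the shank, 74 mm above the seat. The keeper, 60 mm long, leans from here to the inside of the nose's tip, over the pin, and swings only towards the shank. The tongue meets it after 1 to 14 mm of push to +x; it then yields to 1 to 3 N for some 14 mm, until it hangs upright against a solid stop, and springs back when let go.
- keeper_tip (a point): Tip of the closed keeper at the nose. Only within about 1.5 mm of push from its stop does the tip clear the pin: with less, the pin jams under it. Push with the pin no more than 4 mm off the seat until the solid stop is felt (6 to 7 N), and keep it there while the pin rises 16 mm: 8 N at first, 10 at the end, as the spring gains leverage. Then the pin is past and goes straight up.
- block: Wooden weight block, fixed, 82 x 176 x 30 mm, z up, y along its length; origin at the centre of its underside. Two small steel weights, up to 30 mm high, stand on its +y half; the empty recess is in its -y half.
- recess (a point): Centre of the floor of the empty recess: round, 58 mm wide, 16 mm deep, with a small chamfer; the floor is 14 mm above the worktop.
- buffer_bottle_a: Bystander: white-capped clear bottle with an orange-ringed label, 53 mm wide, 118 mm tall; origin at the centre of its underside.
- buffer_bottle_b: Bystander: white-capped clear bottle with a blue-ringed label, 53 mm wide, 118 mm tall; origin at the centre of its underside.
- dropper_bottle: Bystander: white dropper bottle with a red tip, 31 mm wide, 94 mm tall; origin at the centre of its underside.
- beaker_50: Bystander: small glass beaker, 50 mm wide, 61 mm tall; origin at the centre of its underside.

How it is judged (in metres and radians):
On the way:
1. the check weight is off the hook: its pin at least 60 mm from the seat (distance between weight_pin and seat above 0.06 m), for 0.2 s.
At the end, for the whole second after the job is handed in: The check weight has come off the hook and stands released in the round recess of the block: its foot within 4 mm of the recess's centre and within 3 mm of its floor, upright to 0.06 rad (horizontal distance between weight_foot and recess below 0.004 m and z of weight_foot in the frame of recess below 0.003 m and angle between weight_grip's own z axis and vertical below 0.06 rad); the robot touches nothing.
It fails at once if the hook, keeper or stand is loaded with more than 15 N (contact force between anything else and stand above 15 N).
It fails at once if the weight is set down hard: more than 40 N on the block (contact force between anything else and block above 40 N).
It fails at once if a bottle or the small beaker is shifted by more than 15 mm or tipped (distance of any of buffer_bottle_a, buffer_bottle_b, dropper_bottle, beaker_50 from where it was at the start of the episode above 0.015 m or angle between any of buffer_bottle_a, buffer_bottle_b, dropper_bottle, beaker_50's own z axis and vertical above 0.3 rad).
It also fails if it takes over 59 s, if anything falls off the work surface, if the arm or the gripper's body presses on something with over 40 N, if the wrist force passes 120 N, or if a joint passes its speed limit or range.

## Robot

A 6-joint arm with a two-finger parallel gripper is mounted at the origin on a cart in front of the work surface, level with it; the furniture and walls round the work are solid. World frame = base frame: x ahead of the robot, y to its left, z up, the work surface at z = 0. Lengths are in mm, angles in rad, forces in N, time in s.
With the tool pointing down it reaches from about 300 to 775 mm from the base axis. Payload 14.6 kg.
Tool frame: the origin (TCP) lies midway between the tips of the shut fingers; the grasp point (between the pads) lies 19 mm behind it; z points along the fingers, y is the direction in which the jaws open and shut (so a half turn about z gives the same grasp; the last joint's range is limited). The gripper opens to 94 mm and grips with 3 to 60 N. Pads are 16 mm wide; open, the fingers measure 119 mm over their backs; the gripper's body (75 mm by 177 mm) begins 78 mm behind the grasp point.
Start: joints at [1.069, 0.3, 1.521, -0, 1.321, -0.067], TCP at [231.672, 498.816, 205.446] pointing down, gripper open.
Joint ranges: [-3.03, 3.03], [-0.79, 2.21], [0.23, 2.52], [-1.04, 4.18], [0, 3.07], [-2.55, 2.55]. Speed limits (rad/s): [2.22, 2.22, 2.57, 3.14, 3.14, 3.14].

## Interface

Orientations are given as [roll, pitch, yaw] about the fixed x, y, z axes, in that order (R = Rz(yaw) Ry(pitch) Rx(roll)).
In Python, from cell import read_state, camera, get_calibration, sign_off gives the robot as it stands.
- The arm moves only by the tool carry_out, never from a script. Its argument "series" is a list of rows, each an object with "delta_pos": the shift along the world's x, y, z in mm, a list of three; "turn": the turn, a rotation vector about the world's x, y, z in rad, a list of three; "hand": the opening, from 0 (shut) to 1 (fully open). A call has 1 to 8 rows; each row is the pose to reach, as a shift and turn from the pose commanded when the call began; what a row does not reach only later rows make up. A row lasts 1/8 s, in which the tool goes at most 62.5 mm and 10.7 degrees, less where a joint would pass 70% of its speed; a pose out of reach is approached as far as the arm can. A call with a gripper value outside its range is refused whole. The fingers move at their own pace and stop on an object; "squeeze" is the grip in N (left out, the last holds). Time passes only in rows, so rows that repeat a pose let the fingers close. It gives the time, the measured TCP pose, the force and the opening at its end, in the units of the state.
- read_state(): the state, without advancing time (a new reading comes with each control period).
- camera(name): name is "scene" or "top" or "wrist"; returns the picture (420x560x3 uint8, red, green, blue); there is no depth.
- get_calibration(name): a dict with "intrinsics" (3x3 intrinsics, pixels), "pose" (4x4, takes a point from camera to world coordinates). Camera axes: x right, y down, z forward; pixel columns grow to the right and rows downward; lengths in mm; the calibration is good to about 2 mm. A picture is of the moment at which its call begins: read the wrist's pose just before it. get_calibration takes no time and is no camera call; for the wrist camera it gives the pose at the moment of the call.
- sign_off(): hands the job in, once; it reports no verdict.
The state is a dict: "clock": time; "joints": joint angles; "qd": joint speeds; "effort": joint torques, N m; "eef_pos": TCP position; "eef_rot": TCP orientation; "wrist_force": force on the tool from outside, world axes, zero at the start; "moment": the same for the moment, N m; "finger_gap": finger opening in mm.
Only numpy, scipy, OpenCV 4.12 (cv2) and the standard library are available. Lean on these libraries where they do the work, as an engineer would, in place of code of your own. Each camera call takes 0.05 s, during which the arm holds its last target.

## Working session

There is one attempt and no reset: what is moved stays moved. The work goes in short steps, Python scripts to look and compute and a tool call to move; the robot and the scene stay as the last step left them, time stands still between calls to the robot, and variables do not carry over. Pictures are saved under pics/ and viewed, and the job is handed in when it is done.

Besides the shell and the picture viewer there is one more tool, called as name(argument=value, ...) on one line, values as JSON. carry_out: Moves the arm, as the interface text tells. Its arguments: {"type":"object","properties":{"series":{"type":"array"},"squeeze":{"type":"number"}},"required":["series"]}

```bash
mkdir -p pics; ls
python3 - <<'E'
from cell import *
import cv2
s=read_state();print(s)
for n in ['scene','top','wrist']:
    c=get_calibration(n);print(n,c['intrinsics'],c['pose'])
    cv2.imwrite(f'pics/{n}0.png',camera(n)[:,:,::-1])
E
```

```text
pics
{'clock': 0.0, 'joints': array([ 1.06940787e+00,  3.00501919e-01,  1.52159435e+00, -2.72739367e-06,
        1.32068492e+00, -6.65978673e-02]), 'qd': array([-0.00031618, -0.00132339, -0.00039203, -0.00049043, -0.00073272,
        0.00039128]), 'effort': array([-3.68565870e-04, -5.31791461e+01, -3.52743351e+01,  7.09034060e-02,
        2.42679776e-02, -1.20645532e-04]), 'eef_pos': array([231.54574574, 498.5929038 , 204.86380823]), 'eef_rot': array([-3.14040658e+00, -7.64594955e-05,  2.70680270e+00]), 'wrist_force': array([ 0.50020969,  0.04323199, -0.25138447]), 'moment': array([ 0.05355069,  0.00829197, -0.03028491]), 'finger_gap': 93.8618840358301}
scene [[405.4244847    0.         283.32633713]
 [  0.         405.4244847  213.19744347]
 [  0.           0.           1.        ]] [[ 8.25058280e-01 -3.40659330e-01  4.50810443e-01  1.30439513e+02]
 [-5.64732998e-01 -5.23760391e-01  6.37770878e-01 -5.77774128e+02]
 [ 1.88540543e-02 -7.80785677e-01 -6.24514412e-01  7.35439244e+02]
 [ 0.00000000e+00  0.00000000e+00  0.00000000e+00  1.00000000e+00]]
top [[450.5074386    0.         280.02367044]
 [  0.         450.5074386  203.87855277]
 [  0.           0.           1.        ]] [[-8.97289332e-03 -9.94104556e-01  1.08053777e-01  3.82070769e+02]
 [-9.99959513e-01  8.84709731e-03 -1.64353611e-03 -3.36692572e+01]
 [ 6.77884459e-04 -1.08064149e-01 -9.94143692e-01  1.47834932e+03]
 [ 0.00000000e+00  0.00000000e+00  0.00000000e+00  1.00000000e+00]]
wrist [[348.40306815   0.         281.33848216]
 [  0.         348.40306815 211.01491134]
 [  0.           0.           1.        ]] [[ 4.20571523e-01  8.77129535e-01  2.31869300e-01  1.63056353e+02]
 [ 9.07258960e-01 -4.06356394e-01 -1.08423527e-01  5.29115012e+02]
 [-8.79905205e-04  2.55965348e-01 -9.66685557e-01  3.85044894e+02]
 [ 0.00000000e+00  0.00000000e+00  0.00000000e+00  1.00000000e+00]]
```

View pics/scene0.png

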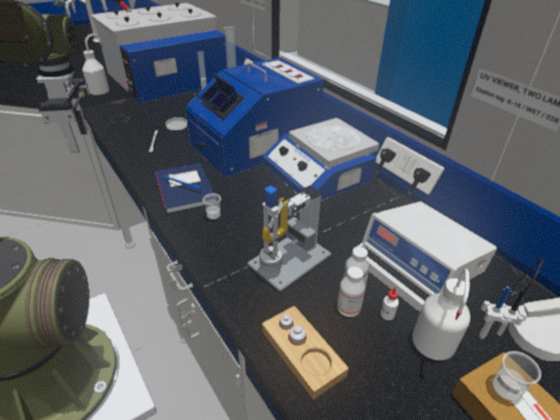

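View pics/top0.png

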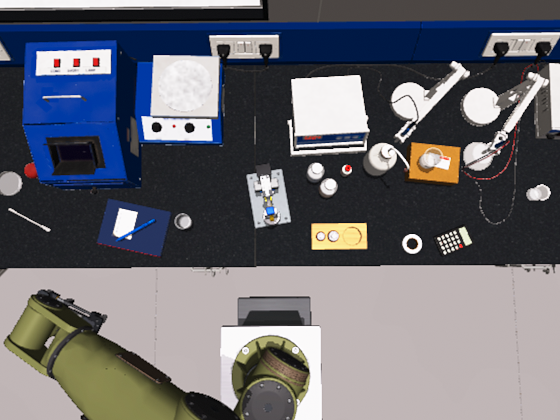

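View pics/wrist0.png

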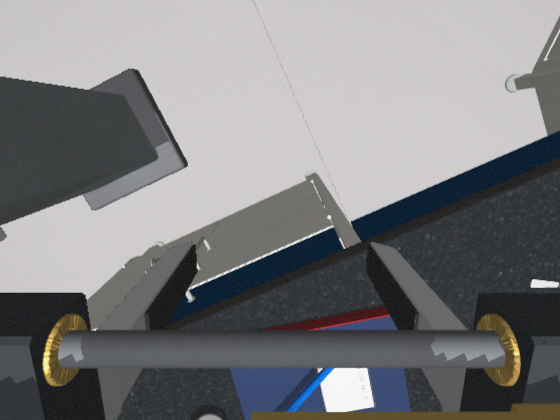

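The scene and top views show the stand (top about (268,198)), the weight's blue grip (top about (269,210), scene about (270,195)), and the block (top about (339,236), recess about (352,236)). I'll zoom in.

Run:
```python
import cv2
t=cv2.imread('pics/top0.png');s=cv2.imread('pics/scene0.png')
cv2.imwrite('pics/topz.png',cv2.resize(t[155:260,235:375],None,fx=5.5,fy=5.5,interpolation=cv2.INTER_CUBIC))
cv2.imwrite('pics/scz.png',cv2.resize(s[170:290,235:375],None,fx=5,fy=5,interpolation=cv2.INTER_CUBIC))
cv2.imwrite('pics/scb.png',cv2.resize(s[280:400,235:375],None,fx=5,fy=5,interpolation=cv2.INTER_CUBIC))
```

```text
(no output)
```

View pics/topz.png

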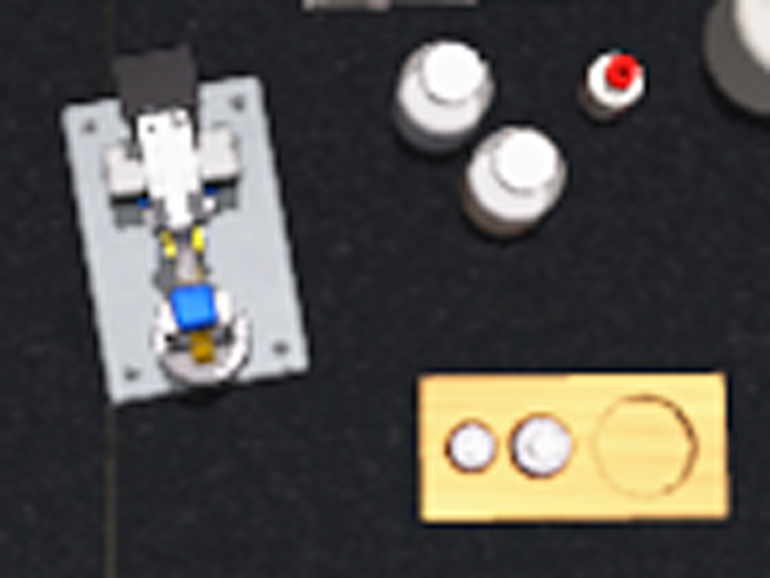

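View pics/scz.png

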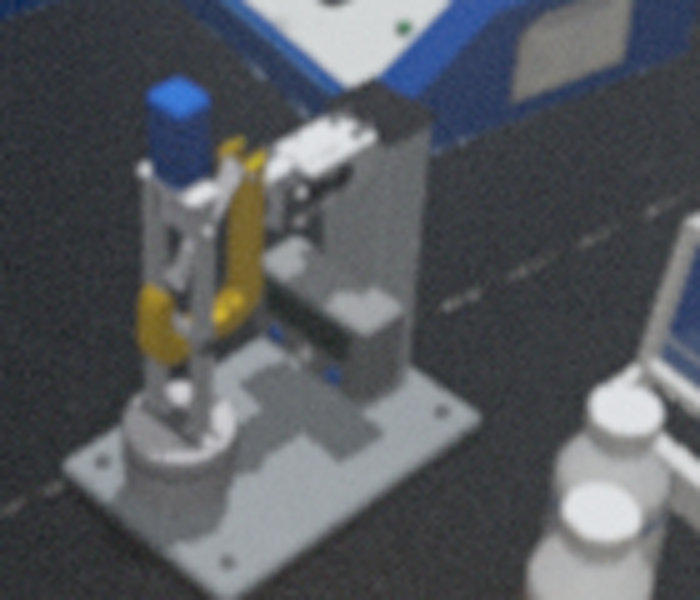

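View pics/scb.png

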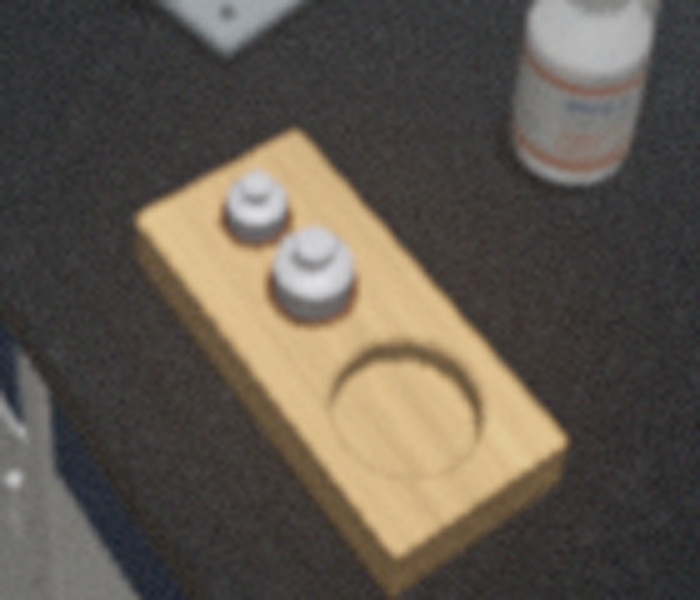

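```bash
cat > h.py <<'E'
import numpy as np, cv2
from cell import *
def ray(n,uv,cal=None):
    c=cal or get_calibration(n);K=c['intrinsics'];T=c['pose']
    d=T[:3,:3]@np.linalg.solve(K,[uv[0],uv[1],1.]);return T[:3,3],d
def onz(n,uv,z,cal=None):
    o,d=ray(n,uv,cal);return o+d*(z-o[2])/d[2]
def tri(a,b):
    (o1,d1),(o2,d2)=a,b
    t=np.linalg.lstsq(np.c_[d1,-d2],o2-o1,rcond=None)[0]
    p,q=o1+d1*t[0],o2+d2*t[1];return (p+q)/2,np.linalg.norm(p-q)
E
python3 - <<'E'
from h import *
I={n:cv2.imread(f'pics/{n}0.png') for n in ['top','scene']}
def blobs(m,off,mn=5):
    n,l,st,c=cv2.connectedComponentsWithStats(m.astype(np.uint8));return [(st[i][:4]+[*off,0,0],st[i][4],c[i]+off) for i in range(1,n) if st[i][4]>=mn]
# blue grip
def crop(n,x0,x1,y0,y1): return cv2.cvtColor(I[n][y0:y1,x0:x1],cv2.COLOR_BGR2HSV).astype(int),np.array([x0,y0])
h,o=crop('top',260,280,200,222); bt=blobs((h[...,0]>100)&(h[...,0]<125)&(h[...,1]>150)&(h[...,2]>90),o);print('top',bt)
h,o=crop('scene',258,285,180,215); bs=blobs((h[...,0]>100)&(h[...,0]<125)&(h[...,1]>130)&(h[...,2]>60),o);print('scene',bs)
T=max(bt,key=lambda b:b[1]);S=max(bs,key=lambda b:b[1])
print('grip tri',tri(ray('top',T[2]),ray('scene',S[2])),'top@257',onz('top',T[2],255),'scene@235', onz('scene',S[2],237))
# block
h,o=crop('top',300,380,215,255); m=((h[...,0]>10)&(h[...,0]<35)&(h[...,1]>60)&(h[...,2]>100)).astype(np.uint8)
c=max(cv2.findContours(m,cv2.RETR_EXTERNAL,cv2.CHAIN_APPROX_NONE)[0],key=cv2.contourArea)
b=cv2.boxPoints(cv2.minAreaRect(c))+o; P=np.array([onz('top',p,30) for p in b]);print('block',P.round(1),P.mean(0),[np.linalg.norm(P[i]-P[i-1]) for i in range(4)])
# plate
h,o=crop('top',240,300,165,232); m=((h[...,1]<60)&(h[...,2]>100)).astype(np.uint8)
c=max(cv2.findContours(m,cv2.RETR_EXTERNAL,cv2.CHAIN_APPROX_NONE)[0],key=cv2.contourArea)
b=cv2.boxPoints(cv2.minAreaRect(c))+o; P=np.array([onz('top',p,10) for p in b]);print('plate',b,P.round(1),P.mean(0),[np.linalg.norm(P[i]-P[i-1]) for i in range(4)])
for i in range(4):
    d=P[i]-P[i-1];print(np.degrees(np.arctan2(d[1],d[0])))
# hand corners from zooms
A=lambda z,x0,y0,f:(np.array(z)/f+[x0,y0]-0.5+0.5/f)
for z in [(63,108),(258,77),(308,368),(115,403)]: print('plate top',onz('top',A(z,235,155,5.5),8).round(1))
for z in [(62,466),(482,416)]: print('plate sc',onz('scene',A(z,235,170,5),8).round(1))
print('recess top',onz('top',A((645,447),235,155,5.5),30)); 
print('recess scene',onz('scene',A((406,411),235,280,5),30))
for z in [(296,128),(568,440),(398,558),(137,220)]: print('block sc',onz('scene',A(z,235,280,5),30).round(1))
for z in [(455,72),(527,160)]: print('bottle cap',onz('top',A(z,235,155,5.5),118).round(0))
print('gripcorner top',[onz('top',A(z,235,155,5.5),257).round(1) for z in [(170,290),(212,283),(220,322),(178,330)]])
E
```

```text
top [(array([266, 207,   8,   8]), np.int32(54), array([269.66666667, 210.22222222]))]
scene [(array([264, 185,  13,  21]), np.int32(173), array([270.01156069, 193.94219653]))]
grip tri (array([499.03514447,  -7.01768978, 242.71888392]), np.float64(0.03154198616488904)) top@257 [497.88622648  -7.29032064 255.        ] scene@235 [ 5.03298697e+02 -3.86445519e-01  2.37000000e+02]
block [[ 476.7 -135.2   30. ]
 [ 475.1 -315.5   30. ]
 [ 391.8 -313.    30. ]
 [ 393.4 -133.9   30. ]] [ 434.247702   -224.40416671   30.        ] [np.float64(83.28691604607577), np.float64(180.2969567203706), np.float64(83.30978098109986), np.float64(179.17786326255734)]
plate [[245.25865936 174.30023193]
 [281.7598114  168.00692749]
 [291.00923157 221.65357208]
 [254.50807953 227.94687653]] [[640.9  77.8  10. ]
 [660.9 -42.9  10. ]
 [483.  -71.4  10. ]
 [463.5  47.8  10. ]] [562.0857705    2.80996071  10.        ] [np.float64(179.95063807204605), np.float64(122.36578369441504), np.float64(180.23423404632163), np.float64(120.79158211657047)]
9.607386522854458
-80.58457979685568
-170.89345473504466
99.28166351310793
plate top [641.5  75.4   8. ]
plate top [659.4 -42.    8. ]
plate top [483.6 -70.1   8. ]
plate top [463.9  44.6   8. ]
plate sc [468.3  51.5   8. ]
plate sc [666.3 -36.1   8. ]
recess top [ 434.18545508 -265.69466646   30.        ]
recess scene [ 434.6166338  -266.98018465   30.        ]
block sc [ 478.1 -133.7   30. ]
block sc [ 478.3 -310.7   30. ]
block sc [ 396.3 -311.3   30. ]
block sc [ 395.3 -136.    30. ]
bottle cap [ 640. -151.  118.]
bottle cap [ 591. -190.  118.]
gripcorner top [array([505.7,   4. , 257. ]), array([509. , -16.9, 257. ]), array([489.6, -20.7, 257. ]), array([4.858e+02, 1.000e-01, 2.570e+02])]
```

carry_out(series=[{"delta_pos": [10,-20,60],"turn": [0,0,-0.05],"hand": 1},{"delta_pos": [266,-507,160],"turn": [0,0,-0.974],"hand": 0.6},{"delta_pos": [266,-507,160],"turn": [0,0,-0.974],"hand": 0.6},{"delta_pos": [266,-507,160],"turn": [0,0,-0.974],"hand": 0.6},{"delta_pos": [266,-507,160],"turn": [0,0,-0.974],"hand": 0.6},{"delta_pos": [266,-507,160],"turn": [0,0,-0.974],"hand": 0.6},{"delta_pos": [266,-507,160],"turn": [0,0,-0.974],"hand": 0.6},{"delta_pos": [266,-507,160],"turn": [0,0,-0.974],"hand": 0.6}])

```text
clock: 1.15
eef_pos: [442.1, 96.5, 343.7]
eef_rot: [3.141, -0.0, 1.733]
wrist_force: [1.1, 0.3, 0.5]
finger_gap: 56.5
```

carry_out(series=[{"delta_pos": [40,-70,10],"hand": 0.6},{"delta_pos": [40,-70,10],"hand": 0.6},{"delta_pos": [40,-70,10],"hand": 0.6}])

```text
$.series[0]: bad value
```

Run:
```python
from h import *
s=read_state();print(s['clock'],s['eef_pos'],s['eef_rot'],s['wrist_force'])
c=get_calibration('wrist');np.savez('w1.npz',K=c['intrinsics'],T=c['pose'])
cv2.imwrite('pics/w1.png',camera('wrist')[:,:,::-1]);print(c['pose'])
```

```text
1.15 [442.09776584  96.48317725 343.67378528] [ 3.14136704e+00 -9.71747058e-05  1.73274840e+00] [1.06285589 0.33840606 0.50651283]
[[ 9.86802244e-01  1.56465978e-01  4.17100644e-02  4.28846066e+02]
 [ 1.61929756e-01 -9.53968799e-01 -2.52432732e-01  1.68810576e+02]
 [ 2.92965752e-04  2.55855287e-01 -9.66715049e-01  5.23765786e+02]
 [ 0.00000000e+00  0.00000000e+00  0.00000000e+00  1.00000000e+00]]
```

View pics/w1.png

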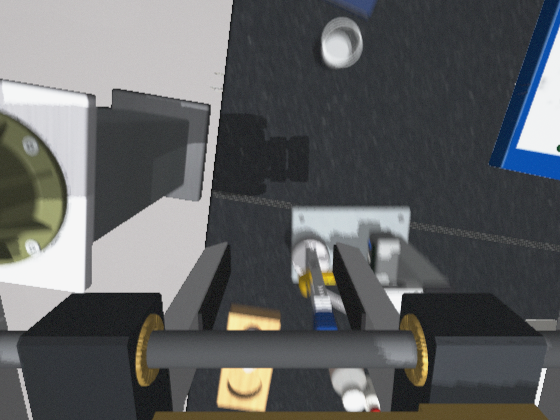

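The plate is square with the image (top edge level at row 207), so the tool yaw already fits. The blue grip, near (325,322), is partly behind the gripper bar.

carry_out(series=[{"delta_pos": [45,-85,-10],"turn": [0,0,0],"hand": 0.6},{"delta_pos": [45,-85,-10],"turn": [0,0,0],"hand": 0.6},{"delta_pos": [45,-85,-10],"turn": [0,0,0],"hand": 0.6},{"delta_pos": [45,-85,-10],"turn": [0,0,0],"hand": 0.6}])

```text
clock: 1.7
eef_pos: [486.4, 14.0, 333.3]
eef_rot: [-3.141, -0.0, 1.733]
wrist_force: [0.6, 1.0, -0.0]
finger_gap: 56.2
```

Run:
```python
from h import *
s=read_state();print(s['clock'],s['eef_pos'],s['eef_rot'],s['wrist_force'])
c=get_calibration('wrist');np.savez('w2.npz',K=c['intrinsics'],T=c['pose'])
cv2.imwrite('pics/w2.png',camera('wrist')[:,:,::-1])
```

```text
1.7 [486.35891281  14.02835447 333.29102851] [-3.14148808e+00 -1.81350193e-04  1.73292189e+00] [ 0.61127486  0.96828813 -0.04773878]
```

View pics/w2.png

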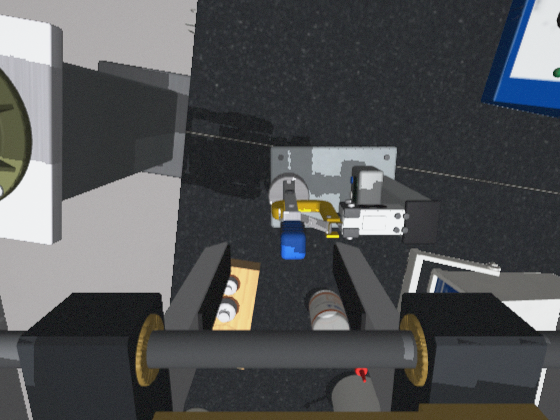

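The grip is clear at about (293,241), between the fingers, with the hook to its right.

Run:
```python
from h import *
d=np.load('w2.npz');cal=dict(intrinsics=d['K'],pose=d['T'])
I=cv2.imread('pics/w2.png');h=cv2.cvtColor(I[215:270,270:315],cv2.COLOR_BGR2HSV).astype(int)
m=((h[...,0]>100)&(h[...,0]<125)&(h[...,1]>150)&(h[...,2]>60)).astype(np.uint8)
n,l,st,c=cv2.connectedComponentsWithStats(m);i=1+np.argmax(st[1:,4]);print(st[i],c[i]+[270,215])
for v in range(5,50,4):
    x=np.where(l[v]==i)[0]
    if len(x):print(v+215,x.min()+270,x.max()+270)
uv=c[i]+[270,215]
print('tri scene',tri(ray('w',uv,cal),ray('scene',(270.01,193.94))),'tri top',tri(ray('w',uv,cal),ray('top',(269.67,210.22))))
print(onz('w',uv,247,cal))
def z(a,zz):return onz('w',a,zz,cal).round(1)
# top face front edge & back
print('top face lower corners',z((282,258),257),z((304,258),257))
P=cal['pose'];K=cal['intrinsics']
def proj(p):
    q=P[:3,:3].T@(np.array(p)-P[:3,3]);q=K@q;return q[:2]/q[2]
print('tcp',proj([486.36,14.03,333.3]))
p1,p2=z((272,147),8),z((395,147),8);print('plate',p1,p2,np.degrees(np.arctan2(*(p2-p1)[[1,0]])))
cv2.imwrite('pics/w2z.png',cv2.resize(I[140:280,255:415],None,fx=5,fy=4.2,interpolation=cv2.INTER_CUBIC)[:600])
```

```text
[ 10   6  26  39 824] [292.6868932  241.82281553]
224 284 299
228 284 300
232 283 302
236 281 304
240 281 305
244 280 305
248 281 305
252 280 305
256 282 304
tri scene (array([498.15394799,  -8.28122118, 243.82671741]), np.float64(0.07457699749531665)) tri top (array([498.22762297,  -7.12791365, 247.10799719]), np.float64(0.8199266593048705))
[497.82591456  -7.15002186 247.        ]
top face lower corners [490.9 -18.3 257. ] [508.  -15.5 257. ]
tcp [283.7022616  256.19459135]
plate [466.3  45.8   8. ] [639.9  74.3   8. ] 9.323112102804924
```

View pics/w2z.png

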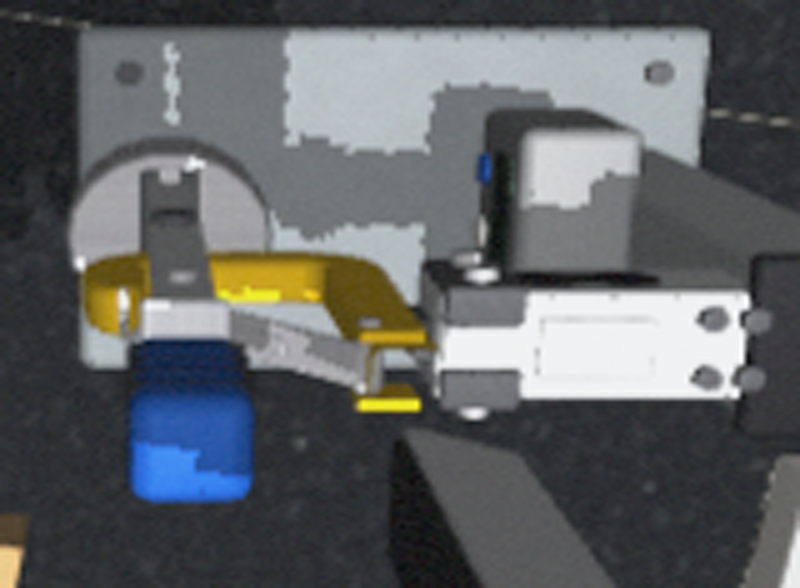

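carry_out(series=[{"delta_pos": [11.5,-21.5,0],"turn": [0,0,0],"hand": 0.45},{"delta_pos": [11.5,-21.5,-40],"turn": [0,0,0],"hand": 0.45},{"delta_pos": [11.5,-21.5,-80],"turn": [0,0,0],"hand": 0.45},{"delta_pos": [11.5,-21.5,-105],"turn": [0,0,0],"hand": 0.45},{"delta_pos": [11.5,-21.5,-114],"turn": [0,0,0],"hand": 0.45},{"delta_pos": [11.5,-21.5,-114],"turn": [0,0,0],"hand": 0.45},{"delta_pos": [11.5,-21.5,-114],"turn": [0,0,0],"hand": 0.45}])

```text
clock: 2.62
eef_pos: [498.5, -7.8, 220.5]
eef_rot: [3.14, 0.0, 1.733]
wrist_force: [0.5, -0.5, 0.1]
finger_gap: 42.1
```

Run:
```python
from h import *
s=read_state();print(s['clock'],s['eef_pos'],s['eef_rot'],s['wrist_force'],s['moment'])
cv2.imwrite('pics/w3.png',camera('wrist')[:,:,::-1])
```

```text
2.625 [498.53702526  -7.84280386 220.48187374] [3.13978921e+00 4.15718394e-04 1.73316372e+00] [ 0.48073149 -0.53660456  0.05619827] [-0.00636745  0.0757699   0.00093385]
```

View pics/w3.png

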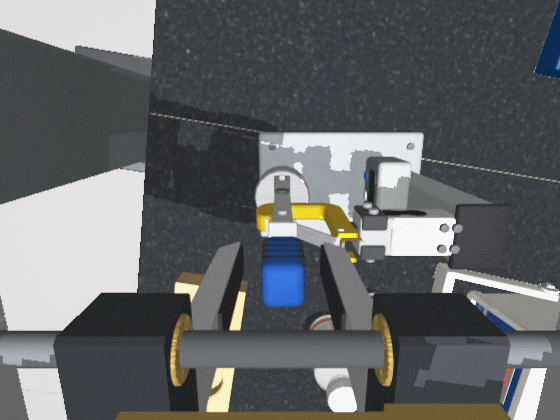

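The grip (columns 262–305) sits between the fingers (inner edges about 243 and 320). Closing on it.

carry_out(series=[{"delta_pos": [0,0,0],"turn": [0,0,0],"hand": 0},{"delta_pos": [0,0,0],"turn": [0,0,0],"hand": 0},{"delta_pos": [0,0,0],"turn": [0,0,0],"hand": 0},{"delta_pos": [0,0,0],"turn": [0,0,0],"hand": 0},{"delta_pos": [0,0,0],"turn": [0,0,0],"hand": 0}], squeeze=55)

```text
clock: 3.3
eef_pos: [498.0, -8.1, 219.4]
eef_rot: [-3.141, 0.0, 1.733]
wrist_force: [-2.2, -0.5, 2.5]
finger_gap: 20.0
```

Run:
```python
from h import *
s=read_state();print(s)
```

```text
{'clock': 3.3, 'joints': array([-8.97492450e-02,  1.72710472e-01,  1.64513856e+00, -1.43862676e-04,
        1.32393581e+00, -2.51698285e-01]), 'qd': array([-8.11930138e-04,  8.65919970e-05, -7.67813205e-04, -1.38440646e-04,
       -1.67163255e-03, -4.03121779e-04]), 'effort': array([ 2.34204819e-01, -4.44376445e+01, -3.50673115e+01,  2.81350315e-01,
       -6.66412096e-01,  1.77517239e-03]), 'eef_pos': array([498.03652725,  -8.10880937, 219.36095975]), 'eef_rot': array([-3.14137178e+00,  8.72342830e-05,  1.73278054e+00]), 'wrist_force': array([-2.24075338, -0.48377467,  2.54461856]), 'moment': array([-0.18093898,  0.633905  ,  0.01123395]), 'finger_gap': 19.977898928250312}
```

carry_out(series=[{"delta_pos": [0,0,0.5],"turn": [0,0,0],"hand": 0},{"delta_pos": [0,0,1],"turn": [0,0,0],"hand": 0},{"delta_pos": [0,0,1],"turn": [0,0,0],"hand": 0}])

```text
clock: 3.68
eef_pos: [498.0, -8.0, 219.9]
eef_rot: [-3.141, -0.0, 1.733]
wrist_force: [0.2, -0.9, -5.2]
finger_gap: 19.9
```

```bash
cat > st.py <<'E'
from h import *
s=read_state();u=np.array([.987,.161,0]);p=s['eef_pos'];f=s['wrist_force']
print('t',s['clock'],'p',p.round(2),'along',round((p-[498.04,-8.11,0])@u,2),'lat',round((p-[498.04,-8.11,0])@[-.161,.987,0],2),'f',f.round(2),'fx',round(f@u,2),'fy',round(f@[-.161,.987,0],2),'m',s['moment'].round(3),'rot',s['eef_rot'].round(4),s['finger_gap'].round(2))
E
python3 st.py
```

```text
Traceback (most recent call last):
  File "st.py", line 3, in <module>
    print('t',s['clock'],'p',p.round(2),'along',round((p-[498.04,-8.11,0])@u,2),'lat',round((p-[498.04,-8.11,0])@[-.161,.987,0],2),'f',f.round(2),'fx',round(f@u,2),'fy',round(f@[-.161,.987,0],2),'m',s['moment'].round(3),'rot',s['eef_rot'].round(4),s['finger_gap'].round(2))
                                                                                                                                                                                                                                                        ^^^^^^^^^^^^^^^^^^^^^
AttributeError: 'float' object has no attribute 'round'
```

carry_out(series=[{"delta_pos": [0,0,0.5],"turn": [0,0,0],"hand": 0},{"delta_pos": [0,0,1],"turn": [0,0,0],"hand": 0},{"delta_pos": [0,0,1],"turn": [0,0,0],"hand": 0}])

```text
clock: 4.05
eef_pos: [498.1, -8.1, 221.3]
eef_rot: [3.142, 0.0, 1.733]
wrist_force: [0.6, 0.1, -5.7]
finger_gap: 20.0
```

```bash
sed -i "s/,s\['finger_gap'\].round(2)//" st.py; python3 st.py
```

```text
t 4.05 p [498.13  -8.05 221.27] along 0.1 lat 0.04 f [ 0.61  0.13 -5.73] fx 0.62 fy 0.03 m [-0.066  0.032 -0.013] rot [3.1416 0.     1.7328]
```

carry_out(series=[{"delta_pos": [1.97,0.32,0],"turn": [0,0,0],"hand": 0},{"delta_pos": [3.95,0.64,0],"turn": [0,0,0],"hand": 0},{"delta_pos": [3.95,0.64,0],"turn": [0,0,0],"hand": 0}])

```text
clock: 4.42
eef_pos: [502.2, -7.4, 221.2]
eef_rot: [-3.142, 0.0, 1.733]
wrist_force: [0.2, -0.6, -4.8]
finger_gap: 19.8
```

```bash
python3 st.py
```

```text
t 4.425 p [502.22  -7.41 221.23] along 4.24 lat 0.02 f [ 0.19 -0.61 -4.81] fx 0.09 fy -0.64 m [-0.097  0.037 -0.029] rot [-3.1416  0.      1.7328]
```

carry_out(series=[{"delta_pos": [1.97,0.32,0],"turn": [0,0,0],"hand": 0},{"delta_pos": [3.95,0.64,0],"turn": [0,0,0],"hand": 0},{"delta_pos": [3.95,0.64,0],"turn": [0,0,0],"hand": 0}])

```text
clock: 4.8
eef_pos: [506.1, -6.8, 221.2]
eef_rot: [-3.141, 0.0, 1.733]
wrist_force: [-0.5, 0.6, -4.6]
finger_gap: 19.7
```

```bash
python3 st.py
```

```text
t 4.8 p [506.14  -6.78 221.19] along 8.2 lat 0.01 f [-0.49  0.64 -4.6 ] fx -0.38 fy 0.71 m [-0.035  0.067 -0.058] rot [-3.1415  0.      1.7328]
```

carry_out(series=[{"delta_pos": [1.97,0.32,0],"turn": [0,0,0],"hand": 0},{"delta_pos": [3.95,0.64,0],"turn": [0,0,0],"hand": 0},{"delta_pos": [3.95,0.64,0],"turn": [0,0,0],"hand": 0}])

```text
clock: 5.18
eef_pos: [510.1, -6.1, 221.2]
eef_rot: [-3.141, -0.0, 1.733]
wrist_force: [-0.2, 0.4, -5.4]
finger_gap: 19.4
```

```bash
python3 st.py
```

```text
t 5.175 p [510.06  -6.14 221.2 ] along 12.19 lat 0.01 f [-0.21  0.42 -5.41] fx -0.14 fy 0.45 m [-0.018  0.07   0.022] rot [-3.1415 -0.      1.7328]
```

carry_out(series=[{"delta_pos": [1.97,0.32,0],"turn": [0,0,0],"hand": 0},{"delta_pos": [2.96,0.48,0],"turn": [0,0,0],"hand": 0},{"delta_pos": [2.96,0.48,0],"turn": [0,0,0],"hand": 0}])

```text
clock: 5.55
eef_pos: [512.9, -5.7, 221.3]
eef_rot: [-3.141, 0.0, 1.733]
wrist_force: [-0.7, -0.3, -4.5]
finger_gap: 19.9
```

```bash
python3 st.py;python3 -c "
from h import *
print(read_state()['finger_gap'])
cv2.imwrite('pics/w4.png',camera('wrist')[:,:,::-1]);cv2.imwrite('pics/s4.png',cv2.resize(camera('scene')[170:290,235:375,::-1],None,fx=5,fy=5,interpolation=cv2.INTER_CUBIC))"; python3 st.py
```

```text
t 5.55 p [512.94  -5.68 221.27] along 15.1 lat -0.01 f [-0.71 -0.32 -4.52] fx -0.75 fy -0.2 m [-0.109  0.208 -0.033] rot [-3.1415  0.      1.7328]
19.861017366265365
t 5.65 p [512.91  -5.67 221.28] along 15.07 lat 0.02 f [-1.11 -0.02 -4.26] fx -1.1 fy 0.16 m [-0.103  0.209 -0.046] rot [-3.1415 -0.      1.7328]
```

View pics/w4.png

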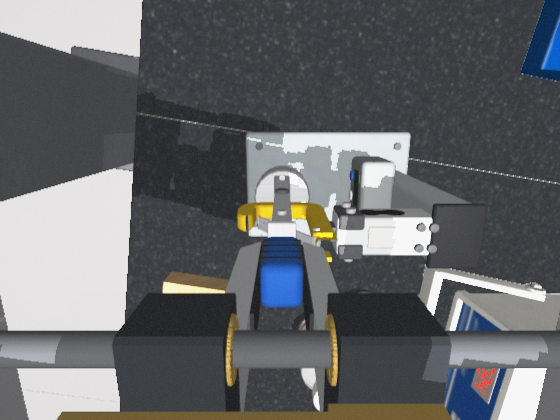

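View pics/s4.png

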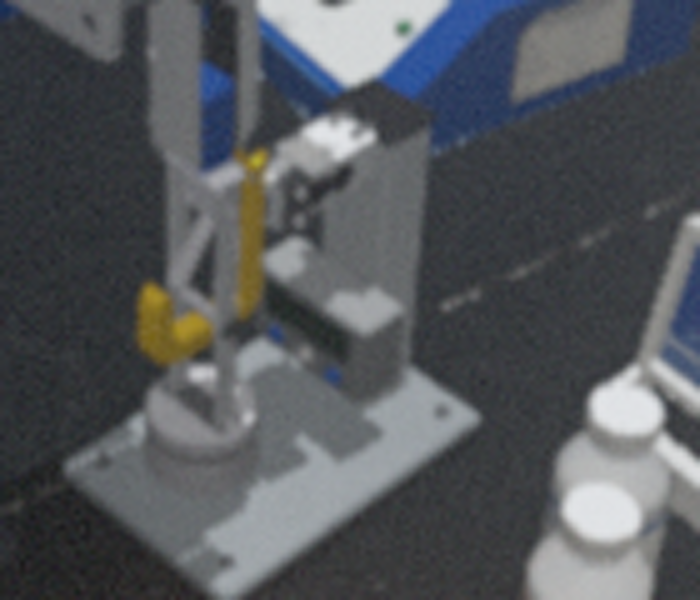

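The weight hangs clear and upright, gripped along its full face; the keeper is just touched at about 13–14 mm. Pressing on.

carry_out(series=[{"delta_pos": [1.97,0.32,0],"turn": [0,0,0],"hand": 0},{"delta_pos": [3.95,0.64,0],"turn": [0,0,0],"hand": 0},{"delta_pos": [3.95,0.64,0],"turn": [0,0,0],"hand": 0}])

```text
clock: 6.02
eef_pos: [517.0, -5.0, 221.2]
eef_rot: [-3.142, -0.0, 1.733]
wrist_force: [-1.0, -0.3, -4.5]
finger_gap: 19.7
```

```bash
python3 st.py
```

```text
t 6.025 p [517.01  -5.   221.2 ] along 19.22 lat 0.01 f [-1.04 -0.31 -4.48] fx -1.08 fy -0.14 m [-0.108  0.378 -0.006] rot [-3.1415 -0.      1.7329]
```

carry_out(series=[{"delta_pos": [0.99,0.16,0],"turn": [0,0,0],"hand": 0},{"delta_pos": [2.96,0.48,0],"turn": [0,0,0],"hand": 0},{"delta_pos": [2.96,0.48,0],"turn": [0,0,0],"hand": 0}])

```text
clock: 6.4
eef_pos: [519.9, -4.5, 221.2]
eef_rot: [-3.141, -0.0, 1.733]
wrist_force: [-1.7, -1.1, -5.6]
finger_gap: 19.7
```

```bash
python3 st.py
```

```text
t 6.4 p [519.92  -4.52 221.19] along 22.17 lat 0.02 f [-1.73 -1.09 -5.59] fx -1.88 fy -0.79 m [-0.13   0.55   0.031] rot [-3.1415 -0.      1.7329]
```

carry_out(series=[{"delta_pos": [0.99,0.16,0],"turn": [0,0,0],"hand": 0},{"delta_pos": [1.48,0.24,0],"turn": [0,0,0],"hand": 0},{"delta_pos": [1.48,0.24,0],"turn": [0,0,0],"hand": 0}])

```text
clock: 6.78
eef_pos: [521.3, -4.3, 221.2]
eef_rot: [-3.141, -0.0, 1.733]
wrist_force: [-2.8, -0.5, -6.0]
finger_gap: 19.5
```

```bash
python3 st.py
```

```text
t 6.775 p [521.28  -4.3  221.18] along 23.55 lat 0.02 f [-2.78 -0.5  -5.97] fx -2.82 fy -0.05 m [-0.143  0.616  0.018] rot [-3.1413 -0.      1.7328]
```

carry_out(series=[{"delta_pos": [0.5,0.08,0],"turn": [0,0,0],"hand": 0},{"delta_pos": [0.99,0.16,0],"turn": [0,0,0],"hand": 0},{"delta_pos": [0.99,0.16,0],"turn": [0,0,0],"hand": 0}])

```text
clock: 7.15
eef_pos: [522.3, -4.1, 221.2]
eef_rot: [-3.141, -0.0, 1.733]
wrist_force: [-3.1, -0.2, -6.8]
finger_gap: 19.7
```

```bash
python3 st.py
```

```text
t 7.15 p [522.3   -4.15 221.2 ] along 24.58 lat 0.0 f [-3.14 -0.17 -6.79] fx -3.13 fy 0.34 m [-0.129  0.805 -0.031] rot [-3.1415 -0.      1.7328]
```

carry_out(series=[{"delta_pos": [0.3,0.05,0],"turn": [0,0,0],"hand": 0},{"delta_pos": [0.69,0.11,0],"turn": [0,0,0],"hand": 0},{"delta_pos": [0.69,0.11,0],"turn": [0,0,0],"hand": 0}])

```text
clock: 7.52
eef_pos: [523.0, -4.0, 221.2]
eef_rot: [-3.141, -0.0, 1.733]
wrist_force: [-2.4, 0.3, -6.1]
finger_gap: 19.6
```

```bash
python3 st.py
```

```text
t 7.525 p [522.99  -4.02 221.2 ] along 25.28 lat 0.02 f [-2.45  0.27 -6.08] fx -2.37 fy 0.66 m [-0.188  0.777  0.029] rot [-3.1414 -0.      1.7328]
```

carry_out(series=[{"delta_pos": [0.3,0.05,0],"turn": [0,0,0],"hand": 0},{"delta_pos": [0.69,0.11,0],"turn": [0,0,0],"hand": 0},{"delta_pos": [0.69,0.11,0],"turn": [0,0,0],"hand": 0}])

```text
clock: 7.9
eef_pos: [523.7, -3.9, 221.2]
eef_rot: [-3.142, -0.0, 1.733]
wrist_force: [-2.8, 0.1, -6.5]
finger_gap: 19.6
```

```bash
python3 st.py
```

```text
t 7.9 p [523.69  -3.92 221.23] along 25.99 lat 0.01 f [-2.83  0.07 -6.49] fx -2.78 fy 0.52 m [-0.212  0.882  0.042] rot [-3.1415 -0.      1.7328]
```

carry_out(series=[{"delta_pos": [0.3,0.05,0],"turn": [0,0,0],"hand": 0},{"delta_pos": [0.69,0.11,0],"turn": [0,0,0],"hand": 0},{"delta_pos": [0.69,0.11,0],"turn": [0,0,0],"hand": 0}])

```text
clock: 8.28
eef_pos: [524.4, -3.8, 221.2]
eef_rot: [-3.141, -0.0, 1.733]
wrist_force: [-3.8, -1.3, -6.6]
finger_gap: 19.7
```

```bash
python3 st.py
```

```text
t 8.275 p [524.36  -3.8  221.21] along 26.67 lat 0.01 f [-3.82 -1.28 -6.58] fx -3.98 fy -0.65 m [-0.209  0.965 -0.008] rot [-3.1414 -0.      1.7328]
```

carry_out(series=[{"delta_pos": [0.25,0.04,0],"turn": [0,0,0],"hand": 0},{"delta_pos": [0.49,0.08,0],"turn": [0,0,0],"hand": 0},{"delta_pos": [0.49,0.08,0],"turn": [0,0,0],"hand": 0}])

```text
clock: 8.65
eef_pos: [524.6, -3.8, 221.2]
eef_rot: [-3.141, -0.0, 1.733]
wrist_force: [-6.7, -1.4, -6.7]
finger_gap: 19.8
```

```bash
python3 st.py
```

```text
t 8.65 p [524.57  -3.77 221.17] along 26.88 lat 0.01 f [-6.74 -1.41 -6.7 ] fx -6.88 fy -0.31 m [-0.324  1.528  0.009] rot [-3.1406e+00 -1.0000e-04  1.7328e+00]
```

The solid stop is felt (6.9 N, a sharp rise). Adding a touch more push, then lifting with checks.

carry_out(series=[{"delta_pos": [0.12,0.02,0],"turn": [0,0,0],"hand": 0},{"delta_pos": [0.12,0.02,0],"turn": [0,0,0],"hand": 0}])

```text
clock: 8.9
eef_pos: [524.6, -3.8, 221.2]
eef_rot: [-3.14, -0.0, 1.733]
wrist_force: [-6.3, -1.6, -6.3]
finger_gap: 19.6
```

```bash
python3 st.py
```

```text
t 8.9 p [524.59  -3.79 221.15] along 26.9 lat -0.01 f [-6.32 -1.62 -6.29] fx -6.5 fy -0.58 m [-0.277  1.657  0.023] rot [-3.1404e+00 -1.0000e-04  1.7327e+00]
```

carry_out(series=[{"delta_pos": [0.12,0.02,0],"turn": [0,0,0],"hand": 0},{"delta_pos": [0.12,0.02,0],"turn": [0,0,0],"hand": 0}])

```text
clock: 9.15
eef_pos: [524.6, -3.8, 221.1]
eef_rot: [-3.14, -0.0, 1.733]
wrist_force: [-8.1, -1.3, -6.1]
finger_gap: 19.9
```

```bash
sed -i "s/^print(/print('my',round(s['moment']@[-.161,.987,0],3),/" st.py; python3 st.py
```

```text
my 1.877 t 9.15 p [524.6   -3.76 221.12] along 26.92 lat 0.02 f [-8.14 -1.26 -6.1 ] fx -8.24 fy 0.07 m [-0.351  1.845  0.008] rot [-3.1400e+00 -1.0000e-04  1.7327e+00]
```

carry_out(series=[{"delta_pos": [0.02,0,1],"turn": [0,0,0],"hand": 0},{"delta_pos": [0.04,0.01,2],"turn": [0,0,0],"hand": 0},{"delta_pos": [0.05,0.01,3],"turn": [0,0,0],"hand": 0},{"delta_pos": [0.05,0.01,3],"turn": [0,0,0],"hand": 0}])

```text
clock: 9.65
eef_pos: [524.6, -3.8, 223.9]
eef_rot: [-3.14, -0.0, 1.733]
wrist_force: [-7.1, -1.7, -7.9]
finger_gap: 19.5
```

```bash
python3 st.py
```

```text
my 1.8 t 9.65 p [524.59  -3.75 223.86] along 26.91 lat 0.03 f [-7.1  -1.7  -7.87] fx -7.28 fy -0.54 m [-0.298  1.775  0.018] rot [-3.1396e+00 -2.0000e-04  1.7328e+00]
```

carry_out(series=[{"delta_pos": [0.11,0.02,0],"turn": [0,0,0],"hand": 0},{"delta_pos": [0.12,0.02,1],"turn": [0,0,0],"hand": 0},{"delta_pos": [0.13,0.02,2],"turn": [0,0,0],"hand": 0},{"delta_pos": [0.14,0.02,3],"turn": [0,0,0],"hand": 0},{"delta_pos": [0.14,0.02,3],"turn": [0,0,0],"hand": 0}])

```text
clock: 10.28
eef_pos: [524.6, -3.7, 226.8]
eef_rot: [-3.139, -0.0, 1.733]
wrist_force: [-9.0, -0.8, -7.7]
finger_gap: 19.6
```

```bash
python3 st.py
```

```text
my 2.001 t 10.275 p [524.59  -3.73 226.77] along 26.91 lat 0.05 f [-8.96 -0.81 -7.71] fx -8.98 fy 0.64 m [-0.311  1.977  0.005] rot [-3.1392e+00 -3.0000e-04  1.7328e+00]
```

carry_out(series=[{"delta_pos": [0.02,0,1],"turn": [0,0,0],"hand": 0},{"delta_pos": [0.05,0.01,2],"turn": [0,0,0],"hand": 0},{"delta_pos": [0.08,0.01,3],"turn": [0,0,0],"hand": 0},{"delta_pos": [0.1,0.02,4],"turn": [0,0,0],"hand": 0},{"delta_pos": [0.1,0.02,4],"turn": [0,0,0],"hand": 0}])

```text
clock: 10.9
eef_pos: [524.6, -3.7, 230.7]
eef_rot: [-3.139, -0.0, 1.733]
wrist_force: [-9.4, -1.9, -9.0]
finger_gap: 19.7
```

```bash
python3 st.py
```

```text
my 2.155 t 10.9 p [524.62  -3.73 230.74] along 26.94 lat 0.04 f [-9.4  -1.87 -9.  ] fx -9.58 fy -0.33 m [-0.339  2.128  0.026] rot [-3.1390e+00 -3.0000e-04  1.7327e+00]
```

carry_out(series=[{"delta_pos": [0.02,0,1],"turn": [0,0,0],"hand": 0},{"delta_pos": [0.04,0.01,2],"turn": [0,0,0],"hand": 0},{"delta_pos": [0.06,0.01,3],"turn": [0,0,0],"hand": 0},{"delta_pos": [0.08,0.01,4],"turn": [0,0,0],"hand": 0},{"delta_pos": [0.08,0.01,4],"turn": [0,0,0],"hand": 0}])

```text
clock: 11.52
eef_pos: [524.8, -3.7, 234.9]
eef_rot: [-3.139, -0.0, 1.733]
wrist_force: [-7.6, -1.2, -6.9]
finger_gap: 19.6
```

```bash
python3 st.py
```

```text
my 1.996 t 11.525 p [524.8   -3.7  234.85] along 27.12 lat 0.05 f [-7.59 -1.23 -6.87] fx -7.69 fy 0.01 m [-0.339  1.967  0.047] rot [-3.1393e+00 -3.0000e-04  1.7327e+00]
```

carry_out(series=[{"delta_pos": [0.15,0.02,0.5],"turn": [0,0,0],"hand": 0},{"delta_pos": [0.18,0.03,1.5],"turn": [0,0,0],"hand": 0},{"delta_pos": [0.18,0.03,2.5],"turn": [0,0,0],"hand": 0},{"delta_pos": [0.18,0.03,3],"turn": [0,0,0],"hand": 0}])

```text
clock: 12.02
eef_pos: [525.2, -3.6, 237.9]
eef_rot: [-3.14, -0.0, 1.733]
wrist_force: [-6.3, -1.0, -9.0]
finger_gap: 19.6
```

```bash
python3 st.py
```

```text
my 1.585 t 12.025 p [525.18  -3.65 237.87] along 27.5 lat 0.03 f [-6.28 -1.03 -8.97] fx -6.37 fy -0.01 m [-0.322  1.553  0.021] rot [-3.1399e+00 -2.0000e-04  1.7328e+00]
```

carry_out(series=[{"delta_pos": [0,0,1],"turn": [0,0,0],"hand": 0},{"delta_pos": [0,0,2],"turn": [0,0,0],"hand": 0},{"delta_pos": [0,0,3],"turn": [0,0,0],"hand": 0},{"delta_pos": [0,0,3],"turn": [0,0,0],"hand": 0}])

```text
clock: 12.52
eef_pos: [525.7, -3.6, 241.5]
eef_rot: [3.141, 0.0, 1.733]
wrist_force: [-3.7, -0.6, -5.1]
finger_gap: 19.2
```

```bash
python3 st.py
```

```text
my 1.201 t 12.525 p [525.75  -3.59 241.51] along 28.07 lat -0.0 f [-3.68 -0.56 -5.11] fx -3.72 fy 0.04 m [-0.163  1.19   0.015] rot [3.1412e+00 1.0000e-04 1.7328e+00]
```

carry_out(series=[{"delta_pos": [-0.3,-0.05,1],"turn": [0,0,0],"hand": 0},{"delta_pos": [-0.6,-0.1,3],"turn": [0,0,0],"hand": 0},{"delta_pos": [-1,-0.16,5],"turn": [0,0,0],"hand": 0},{"delta_pos": [-1,-0.16,5],"turn": [0,0,0],"hand": 0}])

```text
clock: 13.02
eef_pos: [524.9, -3.8, 246.7]
eef_rot: [3.141, 0.0, 1.733]
wrist_force: [-0.4, 0.2, -3.8]
finger_gap: 19.4
```

```bash
python3 st.py
```

```text
my 0.304 t 13.025 p [524.86  -3.78 246.66] along 27.17 lat -0.04 f [-0.4   0.21 -3.81] fx -0.36 fy 0.27 m [-0.112  0.29   0.015] rot [3.1407e+00 2.0000e-04 1.7328e+00]
```

carry_out(series=[{"delta_pos": [0,0,2],"turn": [0,0,0],"hand": 0},{"delta_pos": [0,0,5],"turn": [0,0,0],"hand": 0},{"delta_pos": [0,0,8],"turn": [0,0,0],"hand": 0},{"delta_pos": [0,0,9.6],"turn": [0,0,0],"hand": 0},{"delta_pos": [0,0,9.6],"turn": [0,0,0],"hand": 0}])

```text
clock: 13.65
eef_pos: [524.7, -3.8, 256.1]
eef_rot: [3.141, 0.0, 1.733]
wrist_force: [-0.9, 1.3, -3.1]
finger_gap: 19.5
```

```bash
python3 st.py; python3 -c "
from h import *
cv2.imwrite('pics/w5.png',camera('wrist')[:,:,::-1]);cv2.imwrite('pics/s5.png',cv2.resize(camera('scene')[170:290,235:375,::-1],None,fx=5,fy=5,interpolation=cv2.INTER_CUBIC))"; python3 st.py
```

```text
my 0.314 t 13.65 p [524.74  -3.78 256.07] along 27.05 lat -0.02 f [-0.94  1.32 -3.06] fx -0.72 fy 1.46 m [-0.088  0.304 -0.034] rot [3.1412e+00 1.0000e-04 1.7327e+00]
my 0.301 t 13.75 p [524.71  -3.75 255.92] along 27.03 lat 0.01 f [-1.38 -0.54 -3.65] fx -1.45 fy -0.31 m [-0.103  0.288  0.   ] rot [3.1414 0.     1.7328]
```

View pics/s5.png

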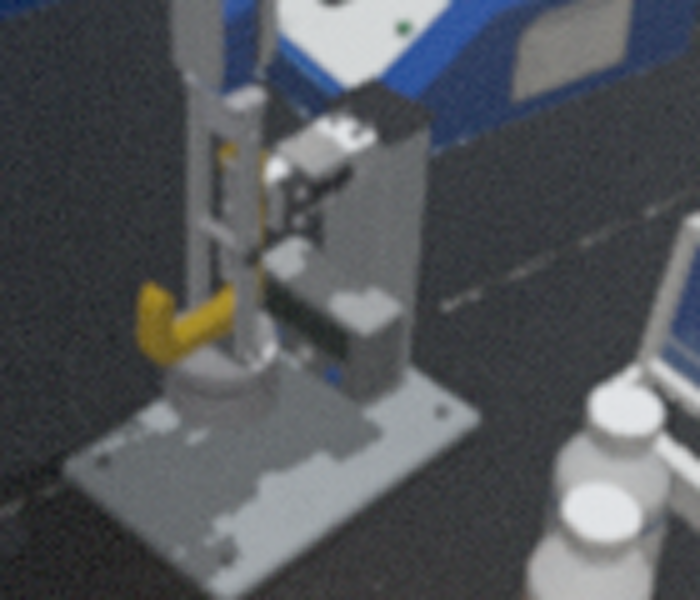

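View pics/w5.png

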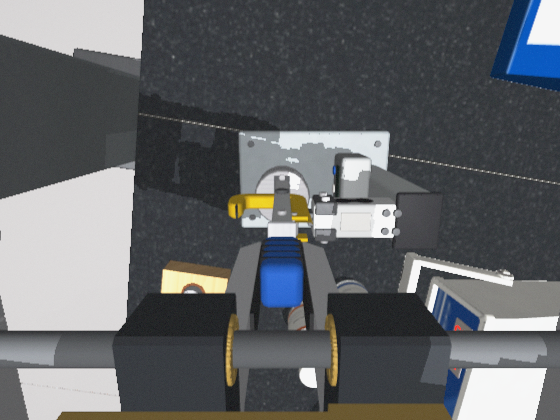

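The pin is above the nose and the hook's J is free in the window. Leaving level towards -x.

carry_out(series=[{"delta_pos": [-3,-0.5,0],"turn": [0,0,0],"hand": 0},{"delta_pos": [-6,-1,0],"turn": [0,0,0],"hand": 0},{"delta_pos": [-9.9,-1.6,0],"turn": [0,0,0],"hand": 0},{"delta_pos": [-14.8,-2.4,0],"turn": [0,0,0],"hand": 0},{"delta_pos": [-19.7,-3.2,0],"turn": [0,0,0],"hand": 0},{"delta_pos": [-19.7,-3.2,0],"turn": [0,0,0],"hand": 0}])

```text
clock: 14.5
eef_pos: [504.7, -7.0, 256.0]
eef_rot: [3.142, 0.0, 1.733]
wrist_force: [-1.1, 0.5, -4.7]
finger_gap: 19.5
```

```bash
python3 st.py
```

```text
my 0.253 t 14.5 p [504.68  -7.04 255.95] along 6.72 lat -0.01 f [-1.11  0.45 -4.67] fx -1.02 fy 0.63 m [-0.084  0.242 -0.029] rot [3.1415e+00 1.0000e-04 1.7327e+00]
```

carry_out(series=[{"delta_pos": [-5,-0.8,0],"turn": [0,0,0],"hand": 0},{"delta_pos": [-12,-2,0],"turn": [0,0,0],"hand": 0},{"delta_pos": [-20,-3.2,0],"turn": [0,0,0],"hand": 0},{"delta_pos": [-20,-3.2,0],"turn": [0,0,0],"hand": 0}])

```text
clock: 15.0
eef_pos: [484.5, -10.3, 256.1]
eef_rot: [3.141, 0.0, 1.733]
wrist_force: [0.5, 0.2, -4.3]
finger_gap: 19.9
```

```bash
python3 st.py
```

```text
my 0.017 t 15.0 p [484.53 -10.25 256.08] along -13.68 lat 0.06 f [ 0.47  0.23 -4.33] fx 0.51 fy 0.15 m [-0.031  0.012  0.056] rot [3.1412e+00 1.0000e-04 1.7326e+00]
```

carry_out(series=[{"delta_pos": [-20,-3.2,0],"turn": [0,0,0],"hand": 0},{"delta_pos": [-40,-6.4,0],"turn": [0,0,0],"hand": 0},{"delta_pos": [-55,-8.8,0],"turn": [0,0,0],"hand": 0},{"delta_pos": [-55,-8.8,0],"turn": [0,0,0],"hand": 0}])

```text
clock: 15.5
eef_pos: [429.7, -19.1, 256.2]
eef_rot: [3.141, 0.0, 1.732]
wrist_force: [0.5, 0.4, -5.3]
finger_gap: 19.4
```

```bash
python3 st.py;  python3 -c "
from h import *
cv2.imwrite('pics/s6.png',camera('scene')[:,:,::-1])
c=get_calibration('wrist');np.savez('w6.npz',K=c['intrinsics'],T=c['pose'])
cv2.imwrite('pics/w6.png',camera('wrist')[:,:,::-1]);cv2.imwrite('pics/t6.png',camera('top')[:,:,::-1])"
```

```text
my -0.038 t 15.5 p [429.72 -19.07 256.25] along -69.2 lat 0.19 f [ 0.48  0.37 -5.27] fx 0.53 fy 0.28 m [-0.026 -0.043 -0.03 ] rot [3.1407e+00 3.0000e-04 1.7324e+00]
```

View pics/s6.png

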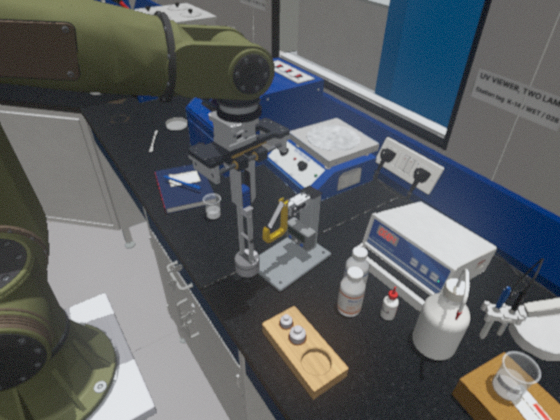

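View pics/w6.png

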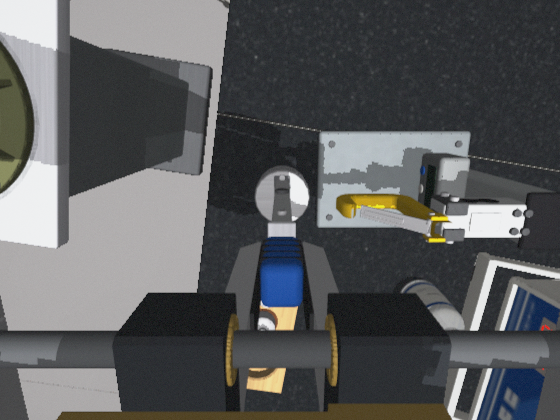

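The weight is off the hook and hangs upright; the keeper has sprung shut. Carrying it over the recess.

carry_out(series=[{"delta_pos": [0,-15,20],"turn": [0,0,0],"hand": 0},{"delta_pos": [2,-50,30],"turn": [0,0,0],"hand": 0},{"delta_pos": [4,-95,30],"turn": [0,0,0],"hand": 0},{"delta_pos": [5,-140,30],"turn": [0,0,0],"hand": 0},{"delta_pos": [5,-185,30],"turn": [0,0,0],"hand": 0},{"delta_pos": [5,-220,30],"turn": [0,0,0],"hand": 0},{"delta_pos": [5,-240,20],"turn": [0,0,0],"hand": 0},{"delta_pos": [5,-247,5],"turn": [0,0,0],"hand": 0}])

```text
clock: 16.65
eef_pos: [435.1, -266.4, 259.5]
eef_rot: [-3.141, -0.001, 1.732]
wrist_force: [0.5, 1.0, -4.6]
finger_gap: 19.8
```

carry_out(series=[{"delta_pos": [0,0,-5],"turn": [0,0,0],"hand": 0},{"delta_pos": [0,0,-5],"turn": [0,0,0],"hand": 0},{"delta_pos": [0,0,-5],"turn": [0,0,0],"hand": 0}])

```text
clock: 17.02
eef_pos: [435.3, -265.4, 256.4]
eef_rot: [3.141, 0.001, 1.734]
wrist_force: [-0.6, 0.1, -4.5]
finger_gap: 19.7
```

```bash
python3 st.py;  python3 -c "
from h import *
s=camera('scene')[:,:,::-1];cv2.imwrite('pics/s7.png',s);cv2.imwrite('pics/s7z.png',cv2.resize(s[250:400,210:370],None,fx=5,fy=4,interpolation=cv2.INTER_CUBIC))
c=get_calibration('wrist');np.savez('w7.npz',K=c['intrinsics'],T=c['pose'])
cv2.imwrite('pics/w7.png',camera('wrist')[:,:,::-1]);cv2.imwrite('pics/t7.png',camera('top')[:,:,::-1])"
```

```text
my 0.015 t 17.025 p [ 435.26 -265.42  256.4 ] along -103.39 lat -243.85 f [-0.55  0.12 -4.5 ] fx -0.53 fy 0.2 m [-0.072  0.003 -0.011] rot [3.1409e+00 6.0000e-04 1.7337e+00]
```

View pics/s7z.png

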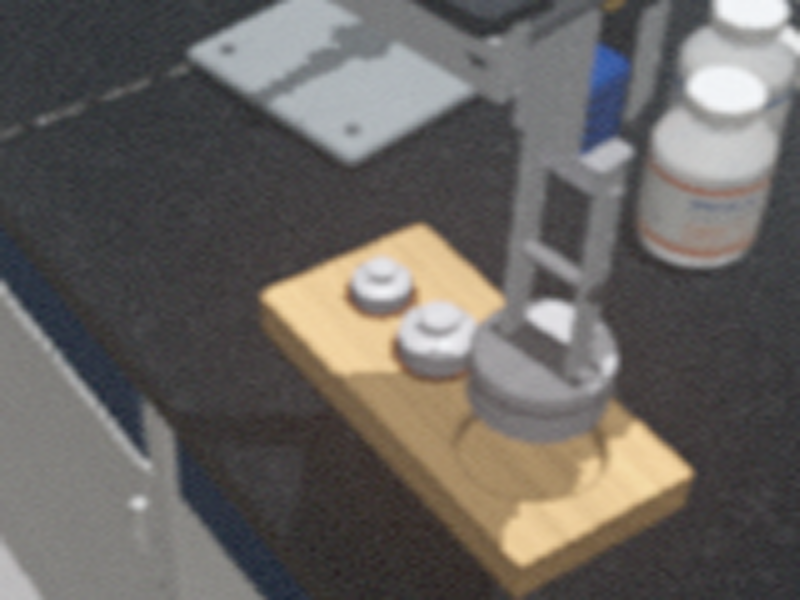

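View pics/w7.png

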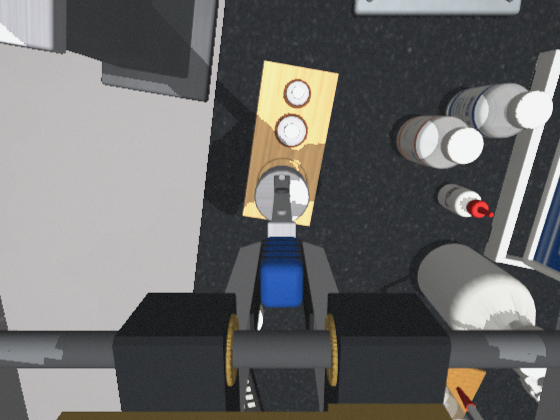

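Run:
```python
from h import *
for n,w in [('w6','w6'),('w7','w7')]:
    d=np.load(n+'.npz');cal=dict(intrinsics=d['K'],pose=d['T'])
    I=cv2.imread(f'pics/{n}.png');cv2.imwrite(f'pics/{n}z.png',cv2.resize(I[50:250,200:360],None,fx=4,fy=3,interpolation=cv2.INTER_CUBIC))
    print(n,'cyl top',onz('w',(282,194),106.7,cal))
    if n=='w7': print('block',[onz('w',p,30,cal).round(1) for p in [(266,61),(338,72),(310,226),(243,216)]])
print('scene cyl',onz('scene',(210+543/5-.4,250+349/4-.4),106.7))
```

```text
w6 cyl top [429.18880757 -15.87602803 106.7       ]
w7 cyl top [ 434.19366246 -262.51783042  106.7       ]
block [array([ 396. , -136.3,   30. ]), array([ 475.2, -134.5,   30. ]), array([ 477.3, -312.5,   30. ]), array([ 394.9, -313.2,   30. ])]
scene cyl [ 435.58372588 -264.18209387  106.7       ]
```

View pics/w7z.png

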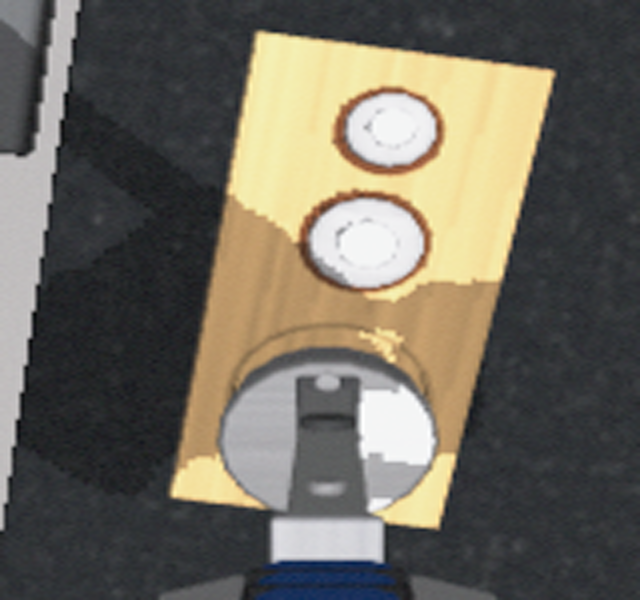

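Run:
```python
import cv2
t=cv2.imread('pics/t7.png');cv2.imwrite('pics/t7z.png',cv2.resize(t[205:265,300:380],None,fx=9,fy=9,interpolation=cv2.INTER_CUBIC))
s=cv2.imread('pics/scene0.png');cv2.imwrite('pics/s0r.png',cv2.resize(s[335:385,290:340],None,fx=12,fy=12,interpolation=cv2.INTER_CUBIC))
s=cv2.imread('pics/s7.png');cv2.imwrite('pics/s7r.png',cv2.resize(s[315:385,290:340],None,fx=12,fy=8.5,interpolation=cv2.INTER_CUBIC))
```

```text
(no output)
```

View pics/s0r.png

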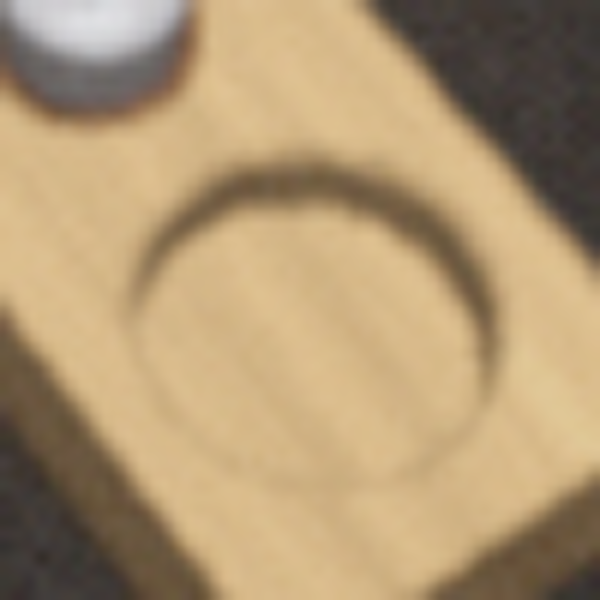

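View pics/s7r.png

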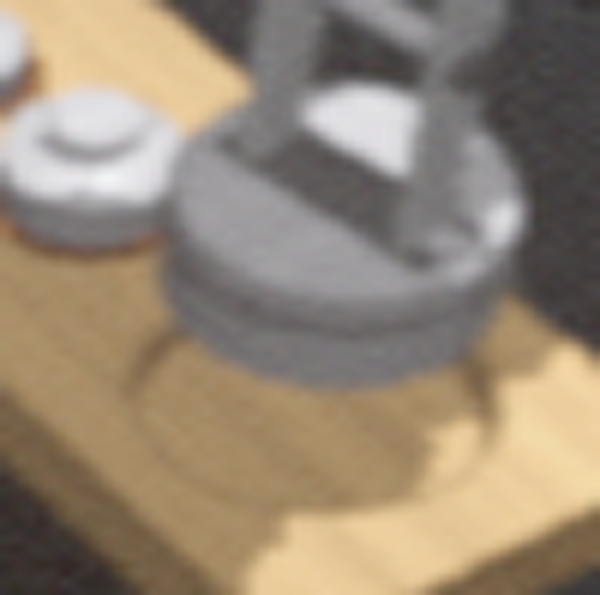

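Run:
```python
from h import *
print('recess',onz('scene',(315.7,361.3),30));print('cyltop',onz('scene',(318.7,337.15),106.7));print('cylbot',onz('scene',(317.6,347.5),70.7))
d=np.load('w7.npz');cal=dict(intrinsics=d['K'],pose=d['T'])
A=lambda z:np.array(z)/[4,3]+[200,50]-.5
# wrist: circle left/right (219,437), recess rim left/right (233,428) ; top of rim 325, cyl disc top 350 bottom ~520
print('cyl',onz('w',A((328,435)),106.7,cal),'rim mid top',onz('w',A((330,325)),30,cal)-[0,-29,0],'L',onz('w',A((233,385)),30,cal),'R',onz('w',A((428,390)),30,cal))
print('corners',[onz('w',A(p),30,cal).round(1) for p in [(256,31),(554,71),(440,528),(171,497)]])
```

```text
recess [ 435.10582434 -266.04236118   30.        ]
cyltop [ 435.94592437 -265.17499079  106.7       ]
cylbot [ 437.87098968 -263.69512408   70.7       ]
cyl [ 433.797139   -263.08372212  106.7       ] rim mid top [ 430.07848779 -207.38567295   30.        ] L [ 405.73149942 -264.12647294   30.        ] R [ 462.72073068 -256.74472364   30.        ]
corners [array([ 393.1, -135.6,   30. ]), array([ 475.4, -135.7,   30. ]), array([ 476.6, -312. ,   30. ]), array([ 393.9, -312.3,   30. ])]
```

carry_out(series=[{"delta_pos": [0,0,-10],"turn": [0,0,0],"hand": 0},{"delta_pos": [0,0,-22],"turn": [0,0,0],"hand": 0},{"delta_pos": [0,0,-32],"turn": [0,0,0],"hand": 0},{"delta_pos": [0,0,-35],"turn": [0,0,0],"hand": 0},{"delta_pos": [0,0,-35],"turn": [0,0,0],"hand": 0},{"delta_pos": [0,0,-35],"turn": [0,0,0],"hand": 0}])

```text
clock: 17.92
eef_pos: [435.1, -266.1, 221.2]
eef_rot: [3.141, 0.0, 1.733]
wrist_force: [0.2, -0.1, -4.7]
finger_gap: 19.6
```

```bash
python3 st.py;  python3 -c "
from h import *
s=camera('scene')[:,:,::-1];cv2.imwrite('pics/s8.png',s);cv2.imwrite('pics/s8r.png',cv2.resize(s[325:385,285:345],None,fx=10,fy=10,interpolation=cv2.INTER_CUBIC))
c=get_calibration('wrist');np.savez('w8.npz',K=c['intrinsics'],T=c['pose'])
w=camera('wrist')[:,:,::-1];cv2.imwrite('pics/w8.png',w);cv2.imwrite('pics/w8z.png',cv2.resize(w[130:240,220:340],None,fx=6,fy=5,interpolation=cv2.INTER_CUBIC))"
```

```text
my 0.057 t 17.925 p [ 435.09 -266.06  221.21] along -103.66 lat -244.46 f [ 0.25 -0.08 -4.67] fx 0.23 fy -0.11 m [-0.045  0.05   0.007] rot [3.1412e+00 4.0000e-04 1.7328e+00]
```

View pics/s8r.png

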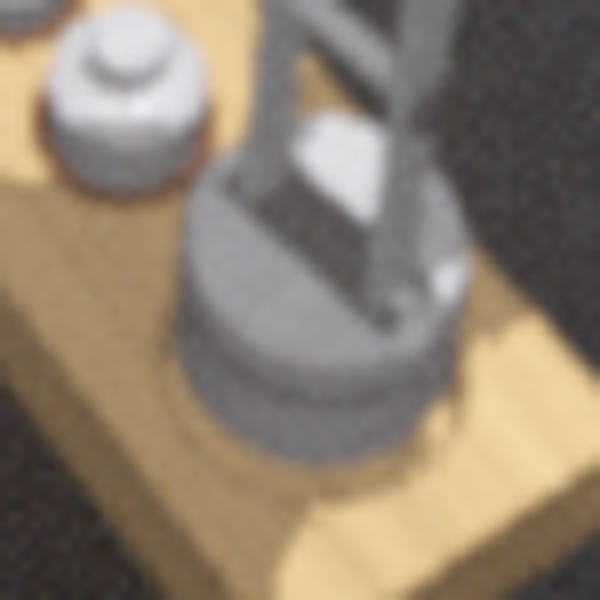

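View pics/w8z.png

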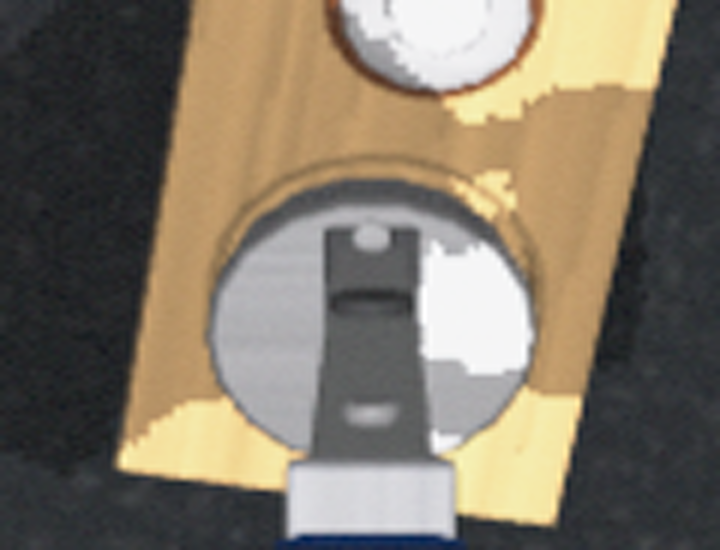

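Run:
```python
from h import *
def pr(cal,p):
    P=cal['pose'];q=cal['intrinsics']@(P[:3,:3].T@(np.array(p)-P[:3,3]));return q[:2]/q[2]
sc=get_calibration('scene');d=np.load('w8.npz');w=dict(intrinsics=d['K'],pose=d['T'])
a=np.linspace(0,6.283,90)
def ext(cal,c,r,z,f,o):
    q=np.array([(pr(cal,[c[0]+r*np.cos(t),c[1]+r*np.sin(t),z])-o+.5)*f-.5 for t in a]);return 'L%.0f R%.0f T%.0f B%.0f'%(*[q[:,0].min(),q[:,0].max()],q[:,1].min(),q[:,1].max())
c=(435.1,-266.06)
print('scene bot',ext(sc,c,27,35.5,10,[285,325]),'top',ext(sc,c,27,71.5,10,[285,325]),'rim',ext(sc,(435.1,-266),29.5,30,10,[285,325]))
print('wrist bot',ext(w,c,27,35.5,[6,5],[220,130]),'top',ext(w,c,27,71.5,[6,5],[220,130]),'rim',ext(w,(435.1,-266),29.5,30,[6,5],[220,130]))
```

```text
scene bot L172 R455 T227 B484 top L181 R473 T118 B377 rim L157 R466 T231 B512
wrist bot L226 R529 T175 B423 top L211 R545 T199 B471 rim L214 R540 T160 B427
```

carry_out(series=[{"delta_pos": [0,0,-2.5],"turn": [0,0,0],"hand": 0},{"delta_pos": [0,0,-5],"turn": [0,0,0],"hand": 0},{"delta_pos": [0,0,-6],"turn": [0,0,0],"hand": 0},{"delta_pos": [0,0,-6],"turn": [0,0,0],"hand": 0}])

```text
clock: 18.52
eef_pos: [434.9, -265.9, 214.8]
eef_rot: [-3.141, -0.0, 1.733]
wrist_force: [-0.3, -0.3, -5.6]
finger_gap: 19.7
```

```bash
python3 st.py
```

```text
my 0.024 t 18.525 p [ 434.94 -265.94  214.77] along -103.79 lat -244.32 f [-0.32 -0.31 -5.6 ] fx -0.37 fy -0.25 m [-0.042  0.018  0.014] rot [-3.1415e+00 -1.0000e-04  1.7328e+00]
```

Foot at about 29 mm, no contact yet.

carry_out(series=[{"delta_pos": [0,0,-1],"turn": [0,0,0],"hand": 0},{"delta_pos": [0,0,-2],"turn": [0,0,0],"hand": 0},{"delta_pos": [0,0,-2],"turn": [0,0,0],"hand": 0}])

```text
clock: 18.9
eef_pos: [434.9, -265.9, 212.8]
eef_rot: [-3.141, -0.0, 1.733]
wrist_force: [-0.2, 0.1, -5.7]
finger_gap: 19.6
```

```bash
python3 st.py
```

```text
my 0.058 t 18.9 p [ 434.93 -265.93  212.76] along -103.8 lat -244.31 f [-0.19  0.14 -5.67] fx -0.17 fy 0.17 m [-0.057  0.049 -0.022] rot [-3.1414e+00 -1.0000e-04  1.7328e+00]
```

carry_out(series=[{"delta_pos": [0,0,-1],"turn": [0,0,0],"hand": 0},{"delta_pos": [0,0,-2],"turn": [0,0,0],"hand": 0},{"delta_pos": [0,0,-3],"turn": [0,0,0],"hand": 0},{"delta_pos": [0,0,-3],"turn": [0,0,0],"hand": 0}])

```text
clock: 19.4
eef_pos: [434.9, -266.0, 209.8]
eef_rot: [-3.142, -0.0, 1.733]
wrist_force: [-0.1, 0.2, -4.0]
finger_gap: 19.9
```

```bash
python3 st.py
```

```text
my 0.06 t 19.4 p [ 434.93 -265.97  209.78] along -103.8 lat -244.35 f [-0.1   0.24 -4.02] fx -0.05 fy 0.26 m [-0.079  0.048 -0.027] rot [-3.1415e+00 -1.0000e-04  1.7328e+00]
```

carry_out(series=[{"delta_pos": [0,0,-1],"turn": [0,0,0],"hand": 0},{"delta_pos": [0,0,-2],"turn": [0,0,0],"hand": 0},{"delta_pos": [0,0,-3],"turn": [0,0,0],"hand": 0},{"delta_pos": [0,0,-4],"turn": [0,0,0],"hand": 0},{"delta_pos": [0,0,-4],"turn": [0,0,0],"hand": 0}])

```text
clock: 20.02
eef_pos: [434.9, -266.0, 205.8]
eef_rot: [-3.142, -0.0, 1.733]
wrist_force: [0.3, -0.4, -4.8]
finger_gap: 19.6
```

```bash
python3 st.py
```

```text
my 0.05 t 20.025 p [ 434.95 -265.96  205.78] along -103.79 lat -244.34 f [ 0.27 -0.41 -4.82] fx 0.2 fy -0.45 m [-0.049  0.042 -0.048] rot [-3.1415e+00 -1.0000e-04  1.7328e+00]
```

carry_out(series=[{"delta_pos": [0,0,-1],"turn": [0,0,0],"hand": 0},{"delta_pos": [0,0,-2],"turn": [0,0,0],"hand": 0},{"delta_pos": [0,0,-3],"turn": [0,0,0],"hand": 0},{"delta_pos": [0,0,-4],"turn": [0,0,0],"hand": 0},{"delta_pos": [0,0,-4],"turn": [0,0,0],"hand": 0}])

```text
clock: 20.65
eef_pos: [434.9, -265.9, 201.8]
eef_rot: [-3.141, -0.0, 1.733]
wrist_force: [-1.0, 0.8, -5.4]
finger_gap: 19.6
```

```bash
python3 st.py
```

```text
my 0.081 t 20.65 p [ 434.93 -265.94  201.79] along -103.8 lat -244.32 f [-0.97  0.79 -5.39] fx -0.83 fy 0.94 m [-0.098  0.066  0.017] rot [-3.1415e+00 -1.0000e-04  1.7328e+00]
```

Now 0.7 mm steps to the floor.

carry_out(series=[{"delta_pos": [0,0,-0.6],"turn": [0,0,0],"hand": 0},{"delta_pos": [0,0,-1.2],"turn": [0,0,0],"hand": 0},{"delta_pos": [0,0,-1.2],"turn": [0,0,0],"hand": 0}])

```text
clock: 21.02
eef_pos: [434.9, -266.0, 200.6]
eef_rot: [-3.141, -0.0, 1.733]
wrist_force: [0.3, -0.1, -4.9]
finger_gap: 19.7
```

```bash
python3 st.py
```

```text
my 0.061 t 21.025 p [ 434.93 -265.96  200.6 ] along -103.8 lat -244.34 f [ 0.27 -0.15 -4.85] fx 0.25 fy -0.19 m [-0.037  0.056 -0.006] rot [-3.1415e+00 -1.0000e-04  1.7328e+00]
```

carry_out(series=[{"delta_pos": [0,0,-0.4],"turn": [0,0,0],"hand": 0},{"delta_pos": [0,0,-0.7],"turn": [0,0,0],"hand": 0},{"delta_pos": [0,0,-0.7],"turn": [0,0,0],"hand": 0}])

```text
clock: 21.4
eef_pos: [435.0, -266.0, 199.9]
eef_rot: [-3.142, -0.0, 1.733]
wrist_force: [-0.0, 0.1, -5.3]
finger_gap: 19.7
```

```bash
python3 st.py
```

```text
my 0.032 t 21.4 p [ 434.96 -265.96  199.94] along -103.77 lat -244.34 f [-0.03  0.1  -5.25] fx -0.01 fy 0.1 m [-0.033  0.027  0.036] rot [-3.1416 -0.      1.7328]
```

carry_out(series=[{"delta_pos": [0,0,-0.3],"turn": [0,0,0],"hand": 0},{"delta_pos": [0,0,-0.6],"turn": [0,0,0],"hand": 0},{"delta_pos": [0,0,-0.6],"turn": [0,0,0],"hand": 0}])

```text
clock: 21.78
eef_pos: [435.0, -266.0, 199.7]
eef_rot: [3.141, 0.0, 1.733]
wrist_force: [-0.5, 0.4, -0.0]
finger_gap: 20.1
```

```bash
python3 st.py
```

```text
my 0.242 t 21.775 p [ 435.04 -266.    199.66] along -103.7 lat -244.4 f [-0.45  0.42 -0.02] fx -0.38 fy 0.49 m [0.105 0.262 0.049] rot [3.1413e+00 3.0000e-04 1.7328e+00]
```

Floor found at the predicted height (TCP 199.7) with the weight fully carried by the block. Releasing.

carry_out(series=[{"delta_pos": [0,0,0],"turn": [0,0,0],"hand": 0.3},{"delta_pos": [0,0,0],"turn": [0,0,0],"hand": 0.45},{"delta_pos": [0,0,0],"turn": [0,0,0],"hand": 0.45},{"delta_pos": [0,0,0],"turn": [0,0,0],"hand": 0.45}])

```text
clock: 22.28
eef_pos: [435.0, -266.0, 199.4]
eef_rot: [3.142, 0.0, 1.733]
wrist_force: [0.1, -0.0, 0.2]
finger_gap: 41.8
```

carry_out(series=[{"delta_pos": [0,0,10],"turn": [0,0,0],"hand": 0.45},{"delta_pos": [0,0,30],"turn": [0,0,0],"hand": 0.45},{"delta_pos": [0,0,60],"turn": [0,0,0],"hand": 0.45},{"delta_pos": [0,0,100],"turn": [0,0,0],"hand": 0.45},{"delta_pos": [0,40,120],"turn": [0,0,0],"hand": 0.45},{"delta_pos": [0,80,120],"turn": [0,0,0],"hand": 0.45},{"delta_pos": [0,100,120],"turn": [0,0,0],"hand": 0.45},{"delta_pos": [0,100,120],"turn": [0,0,0],"hand": 0.45}])

```text
clock: 23.28
eef_pos: [435.0, -165.2, 320.3]
eef_rot: [3.141, 0.001, 1.735]
wrist_force: [-0.6, -0.3, 0.4]
finger_gap: 42.4
```

```bash
python3 st.py;  python3 -c "
from h import *
s=camera('scene')[:,:,::-1];cv2.imwrite('pics/s9.png',s);cv2.imwrite('pics/s9r.png',cv2.resize(s[270:390,250:390],None,fx=5,fy=5,interpolation=cv2.INTER_CUBIC))
w=camera('wrist')[:,:,::-1];cv2.imwrite('pics/w9.png',w)"
```

```text
my 0.065 t 23.275 p [ 435.05 -165.19  320.29] along -87.46 lat -144.9 f [-0.56 -0.29  0.43] fx -0.6 fy -0.2 m [-0.06   0.056 -0.036] rot [3.1405e+00 7.0000e-04 1.7345e+00]
```

View pics/s9r.png

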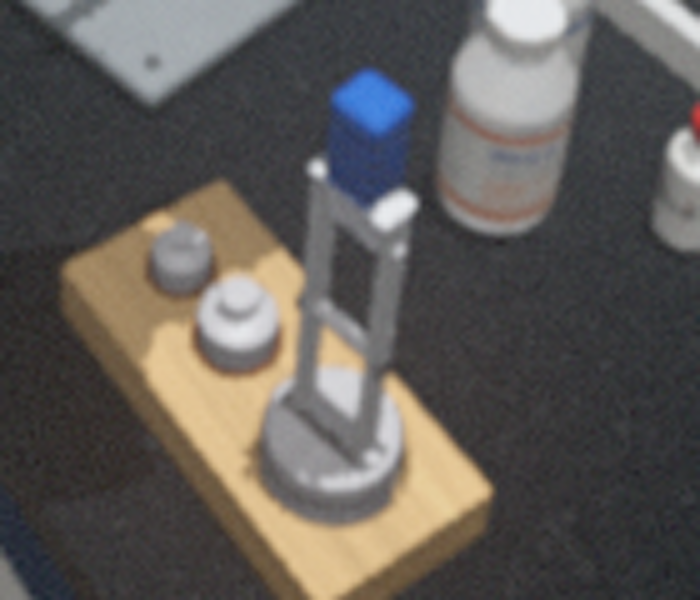

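View pics/w9.png

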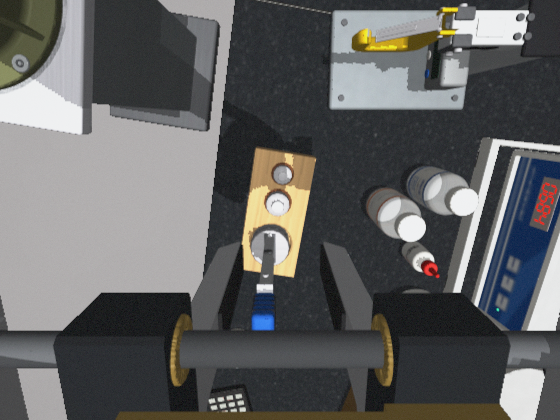

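View pics/s9.png

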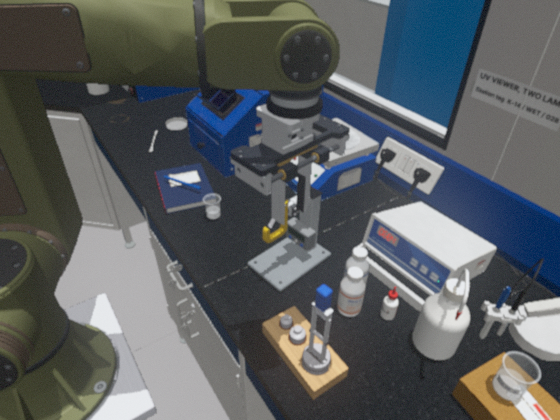

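The weight stands upright in the recess, sunk below the block's top. The gripper is clear, and the bottles and beaker have not moved. Handing in.

```bash
python3 -c "
from cell import *
print(sign_off())"
```

```text
the job is handed in; nothing more can be done
None
```

The check weight is off the hook and standing released in the empty recess of the block. I handed the job in at about 23.5 s of the 59 s allowed; sign-off reports no verdict.

- **Off the hook:** I took the weight by its blue grip, lifted it about 1.5 mm off the seat and pushed it level towards the column. The keeper was met at roughly 13 mm and its solid stop at about 27 mm. I kept the push at 7 to 9.6 N while the pin rose past the keeper; the 10 N advised at the end was not quite reached. The push fell to about 6 to 8 N in the last few millimetres, but the pin passed without jamming. The highest combined reading, about 13 N, includes the weight itself (about 5 N), so the stand should have stayed under 15 N.
- **Set down:** The foot touched the recess floor at the height I had worked out (TCP at 199.7 mm). The wrist reading there went from about -5 N to 0, so it landed softly.
- **Last checks:** The pictures show the weight upright and sunk in the recess, the gripper clear of everything, and the bottles and beaker where they were by eye. I did not measure the final offset from the recess's centre.
- **Disagreement:** The cameras' estimates of the recess and foot centres differed by 1 to 2 mm, and by 3 mm for some foot readings. I therefore relied on touch for the last part, and the weight went in without side force.

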